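Back off the clamp bolt with the reversible ratchet and hang the freed arm

TASK

The hanger arm is still clamped in the drilling fixture, and the ratchet on the clamp bolt is still set to tighten. Flip the ratchet's direction lever to loosen, swing the handle to and fro until the bolt has backed off at least half a turn, then draw the arm out from under the strap and hook it into the two free top slots of the slotted upright, straight above the arm that hangs there, pushed in and down until it is fully seated. Let go of it, leave the lever on loosen, and do not shift or knock over the other things on the bench.

Things in the scene. Friction and masses are not known exactly. Their poses are not given: they have to be found in the camera images.
- fixture: Dark steel drilling fixture bolted to the bench, base plate 274 x 100 x 18 mm. Origin on the bench under the vertical clamp bolt, x towards the clamped arm's back plate. The arm lies along x on two rests (x 24-54 and 143-159 mm, tops 75 mm up) between cheeks 9 mm higher with 2 mm play; between the rests it is free on both sides. Heel block at x = -66 mm with a pin up to 139 mm.
- strap_nose (a point): Tip of the steel clamp strap on the fixture's middle line, 44 mm from the bolt axis, at the strap's underside: 99 mm up while tight. The nose is 26 mm wide and 16 mm thick at its toe (last 17 mm). Strap, bolt and ratchet rise together, 10 mm a turn of the bolt (5 mm after half a turn).
- bolt (a joint): Turn of the clamp bolt about its vertical axis, rad: 0 = tight (hard stop), grows counter-clockwise from above (loosening), half a turn = 3.14, ends at 6.2. Dark hexagon head in the middle of the ratchet head, top 152 mm up. Turning it takes about 0.7 N m; it stays where it is left.
- ratchet (a joint): Angle of the ratchet handle about the bolt axis, rad, counter-clockwise from above; 0 = along the fixture's +x. Swings anywhere from -3.1 to 3.1 and stays where left (0.13 N m; about 0.85 N m when it drives). 16-tooth ring: up to one tooth, 0.39 rad, is lost at the start of each stroke. Set to loosen it drives the bolt counter-clockwise and clicks freely clockwise; set to tighten, the reverse.
- ratchet_grip (a point): Point on the centre line of the ratchet's horizontal round steel handle, 150 mm from the bolt axis, 132 mm up (rises with the bolt); x axis outwards along the handle. The handle is 23 mm thick and runs from 80 to 196 mm from the axis. The ratchet head round the bolt is 74 mm across, 119 to 145 mm up.
- direction_lever (a joint): Angle of the dark lever on the ratchet head, rad, about an upright pin on the handle's centre line 46 mm from the bolt axis; 0 = along the handle, positive = counter-clockwise from above. Rests at -0.42 to -0.19 = tighten, 0.19 to 0.42 = loosen (it rocks as it clicks); snaps over past the middle (0.03 N m). Looking from the bolt along the handle: leaning right = tighten, left = loosen.
- lever_thumb (a point): Middle of the lever's upright thumb piece, 30 mm from the lever's pin (away from the bolt), 162 mm up; x axis along the lever. The thumb piece is 14 mm long along the lever, 9 mm thick, 24 mm high (145 to 169 mm up, on the head's flat top at 145 mm) and moves 12 to 25 mm sideways when flipped.
- hanger_arm: Bright steel hanger arm clamped in the fixture, 0.35 kg. Origin on the arm's centre line (in the fixture at x = 100 mm, 87 mm up), x along the arm towards back plate and hooks. Arm 16 mm wide, 24 mm high (z -12 to 12), x -78 to 65 mm; a 3 mm lip on top of its free end (x -78 to -73) catches on the strap's nose until the strap has risen. Grip across 16 mm, x -15 to 0.
- hook_face (a point): On the hanger arm: middle of the back plate's bearing face at the arm's centre line (arm x = 70 mm). Plate 5 mm thick, 40 mm wide, arm z -61 to 14. Two hook tabs 8 mm wide stick out 11 mm beyond it: necks at z -12 to 0 and -52 to -40, hooks at their ends 8 mm lower. The strap covers the arm's last 22 mm: draw the arm 30 mm or more along its +x before lifting.
- upright: Grey slotted steel upright bolted to the bench: channel 60 x 38 mm, 205 mm high, foot plate 105 x 120 x 8 mm. Origin on the bench under the middle of the slotted face, which looks to its -x (towards the robot); hooks go in along +x. Wall 4 mm; four slots 13 mm wide, 28 mm high, centres 170, 130, 90, 50 mm up. A second, fixed arm of the same shape hangs in the lower two (centre line 88 mm up).
- top_seat (a point): Where hook_face must come: on the upright's face, middle line of the slots, 168 mm up. To enter the slots the hanger arm's centre line must be 176 to 184 mm up; pushed in until the plate meets the face, it goes down to 168 mm, where the necks rest on the slots' lower edges with the hooks behind the wall. The hooks have 3 mm play, so the released arm may droop a little.
- oil_bottle: Bystander: white oil bottle, 54 mm across, 126 mm high, beside the fixture on its -y side. Origin: centre of its underside.
- layout_tin: Bystander: round tin, 66 mm across, 37 mm high, on the fixture's +y side. Origin: centre of its underside.
- setup_block: Bystander: steel block with holes, 51 x 76 x 25 mm, left of the fixture. Origin: centre of its underside.
- step_block: Bystander: black stepped block, 52 x 60 x 36 mm, in front and right. Origin: centre of its underside.
- brass_hammer: Bystander: brass hammer with wooden handle, 204 mm long, 29 mm high, at the right. Origin: centre of its underside.
- end_mill_tube: Bystander: end mill in a plastic tube, 82 mm long, 18 mm thick, back left. Origin: centre of its underside.

How it is judged:
On the way, in this order (a step that is already met when the one before it is completed fails the run):
1. the direction lever is flipped to loosen while the bolt is still tight (value of joint direction_lever above 0.12 rad and value of joint bolt below 0.35 rad), for 0.1 s.
2. the bolt has been backed off half a turn with the arm still in the fixture (value of joint bolt above 3 rad and distance of hanger_arm from where it was at the start of the episode below 0.03 m), for 0.1 s.
3. the hanger arm is out of the clamp (distance of hanger_arm from where it was at the start of the episode above 0.06 m), for 0.1 s.
At the end, for the whole second after the job is handed in: The hanger arm rests in the top two slots: bearing face within 5 mm of the upright's face, centred within 5 mm, height within 3.5 mm of fully seated, axes within 0.12 rad of the upright's; the bolt is backed off by 3.0 rad or more; the lever is still on loosen (x of hook_face in the frame of top_seat between -0.005 and 0.005 m and y of hook_face in the frame of top_seat between -0.005 and 0.005 m and z of hook_face in the frame of top_seat between -0.0035 and 0.0035 m and angle between the x axis of hanger_arm and the x axis of upright, either way round below 0.12 rad and angle between the z axis of hanger_arm and the z axis of upright, either way round below 0.12 rad and linear speed of hanger_arm below 0.02 m/s and value of joint bolt above 3 rad and value of joint direction_lever above 0.12 rad); the robot touches nothing.
It fails at once if the oil bottle is shifted more than 4 cm or knocked over (distance of oil_bottle from where it was at the start of the episode above 0.04 m or angle between oil_bottle's own z axis and vertical above 0.6 rad).
It fails at once if another bystander (tin, setup block, step block, hammer or tube) is shifted more than 4 cm (distance of any of layout_tin, setup_block, step_block, brass_hammer, end_mill_tube from where it was at the start of the episode above 0.04 m).
It also fails if it takes over 72 s, if anything falls off the work surface, if the arm or the gripper's body presses on something with over 40 N, if the wrist force passes 120 N, or if a joint passes its speed limit or range.

ROBOT

A 6-joint arm with a two-finger parallel gripper is mounted at the origin on a cart in front of the work surface, level with it; the furniture and walls round the work are solid. World frame = base frame: x ahead of the robot, y to its left, z up, the work surface at z = 0. Lengths are in m, angles in rad, forces in N, time in s.
With the tool pointing down it reaches from about 0.4 to 0.825 m from the base axis. Payload 7 kg.
Tool frame: the origin (TCP) lies midway between the tips of the shut fingers; the grasp point (between the pads) lies 19 mm behind it; z points along the fingers, y is the line along which they close (so a half turn about z gives the same grasp; the last joint's range is limited). The gripper opens to 88 mm and grips with 3 to 60 N. Pads are 19 mm wide; open, the fingers measure 130 mm over their backs; the gripper's body (78 mm by 193 mm) begins 47 mm behind the grasp point.
Start: joints at [1.411, 0.359, 0.012, 0, -1.224, -0.288], TCP at [0.292, 0.608, 0.227] pointing down, gripper open.
Joint ranges: [-3.07, 3.07], [-1.43, 2.12], [-1.02, 1.25], [-3.03, 1.67], [-3.05, -0], [-3.03, 3.03]. Speed limits (rad/s): [2.39, 2.39, 3.01, 3.14, 3.14, 3.14].

INTERFACE

Orientations are given as [roll, pitch, yaw] about the fixed x, y, z axes, in that order (R = Rz(yaw) Ry(pitch) Rx(roll)).
In Python, from station import telemetry, eyes, ticket, recognise, trace gives the robot as it stands. The module is installed in compiled form; this text tells all that it offers.
- The arm moves only by the tool servo_tool, never from a script. Its argument "series" is a list that holds one entry, the list of rows, each a list of 4 numbers: the shift along the tool's x, y, z in mm, then the turn about the tool's z in rad. In form: [[[x, y, z, roll], ...]]. A call has exactly 10 rows; each row shifts and turns the commanded pose from where the row before left it, along the tool's axes as they then stand; what a row does not reach is not made up. A row lasts 1/12 s, in which the tool goes at most 41.7 mm and 7.16 degrees, less where a joint would pass 70% of its speed; a pose out of reach is approached as far as the arm can. A call is refused whole if a number of a shift passes 41.7 or a number of a turn 0.125, either way. A call with a gripper value outside its range is refused whole. "claw" is the gripper's target within -1 to 1 (shut at 1, half-way at 0, fully open at -1), set as the call begins (left out, the last holds). The fingers move at their own pace and stop on an object; "grip_force" is the grip in N (left out, the last holds). Time passes only in rows, so rows that do not move let the fingers close, or fill a call up. It gives the time, the measured TCP pose, the force, the opening and the grip force at its end, in the units of the state.
- telemetry.get_state(): the state, without advancing time (a new reading comes with each control period).
- eyes.grab_frame(name): name is "side" or "top"; returns the picture (420x560x3 uint8, red, green, blue); there is no depth.
- eyes.calibration(name): a dict with "mtx" (3x3 intrinsics, pixels), "k1" (the pictures are not rectified: a ray, as slopes to the right and down, at radius r is drawn at 1 + k1 r^2 times it, then the intrinsics apply), "rvec" (rotation vector, rad) and "tvec" (3), from world to camera coordinates, as OpenCV has them. Camera axes: x right, y down, z forward; pixel columns grow to the right and rows downward; lengths in m; the calibration is good to about 2 mm. A picture is of the moment at which its call begins. calibration takes no time and is no camera call.
- ticket.job_done(): hands the job in; it is judged then, once.
Trained networks look in the newest picture that a camera, given by its name, has taken for a name from the list of things; names that differ only in an ending like _2 or _b are one class to them, and where a whole thing is asked for, a point or a joint stands for the part that bears it (a point fixed in the world has none). Each returns a list of dicts, best first, with "conf" (0 to 1); they miss things now and then, are a little off and sometimes report something else, mostly with a low value. They report only what shows in the picture. A call takes as long as a camera call.
- recognise(camera, name): "position" ([x, y, z] in m, in world coordinates, good to about 4 mm: the middle of the surface that is visible of it).
- trace(camera, name): "mask" (420x560 bool, what is visible of it).
The state is a dict: "t": time; "q": joint angles; "qd": joint speeds; "joint_efforts": joint torques, N m; "eef_pos": TCP position; "ee_rot": TCP orientation; "force": force on the tool from outside, world axes, zero at the start; "moment": the same for the moment, N m; "width": finger opening in m; "gripper_force": force on a finger pad.
Only numpy, scipy, OpenCV 4.12 (cv2) and the standard library are available. Lean on these libraries where they do the work, as an engineer would, in place of code of your own. Each camera call takes 0.05 s, during which the arm holds its last target. There are 200 camera calls.

## Working session

There is one attempt and no reset: what is moved stays moved. The work goes in short steps, Python scripts to look and compute and a tool call to move; the robot and the scene stay as the last step left them, time stands still between calls to the robot, and variables do not carry over. Pictures are saved under pics/ and viewed, at most 10 in all, crops included, and the job is handed in when it is done.

Besides the shell and the picture viewer there is one more tool, called after "Emit:" as name([rows], argument=value, ...), one row to a line, values as JSON. servo_tool: Moves the arm, as the interface text tells. Its arguments: {"type":"object","properties":{"series":{"type":"array"},"claw":{"type":"number"},"grip_force":{"type":"number"}},"required":["series"]}

```bash
mkdir -p pics; ls
python3 - <<'E'
from station import telemetry, eyes, recognise
import cv2, numpy as np
print(telemetry.get_state())
for c in("side","top"):
    im=eyes.grab_frame(c); cv2.imwrite(f"pics/{c}0.png",im[:,:,::-1])
    print(c,eyes.calibration(c))
    for n in ["fixture","strap_nose","bolt","ratchet","ratchet_grip","direction_lever","lever_thumb","hanger_arm","hook_face","upright","top_seat","oil_bottle","layout_tin"]:
        try: print(n,[(np.round(d["position"],3).tolist(),round(d["conf"],2)) for d in recognise(c,n)][:2])
        except Exception as e: print(n,e)
print(telemetry.get_state()["t"])
E
```

```text
pics
{'t': 0.0, 'q': array([ 1.41108832e+00,  3.59411635e-01,  1.10694851e-02, -3.72553412e-04,
       -1.22408879e+00, -2.88096531e-01]), 'qd': array([-0.00067598, -0.00100697, -0.0001075 ,  0.00023405, -0.00095279,
       -0.00023824]), 'joint_efforts': array([-1.11808067e-04, -5.82728577e+01,  2.93045461e+01,  6.99710771e+00,
        6.76569500e-03, -1.66954387e-04]), 'eef_pos': array([0.29207468, 0.60799961, 0.22560726]), 'ee_rot': array([ 3.13992589e+00, -1.28699145e-04, -4.47931312e-01]), 'force': array([ 0.94089219, -0.78802812,  0.34244854]), 'moment': array([ 0.01907052, -0.02273288, -0.0033146 ]), 'gripper_force': 0.0, 'width': 0.08761935180364772}
side {'mtx': array([[527.35817319,   0.        , 277.36725348],
       [  0.        , 527.35817319, 213.25110498],
       [  0.        ,   0.        ,   1.        ]]), 'k1': -0.01744490998882657, 'rvec': array([ 2.13864586, -0.34810987,  0.18546504]), 'tvec': array([-0.51569897,  0.17393506,  1.40825363])}
fixture [([0.458, 0.131, 0.042], 0.94)]
strap_nose [([0.46, 0.141, 0.139], 0.87), ([0.388, 0.324, 0.028], 0.39)]
bolt []
ratc
[... 741 characters left out ...]
586639e-01, 1.34414489e+00])}
fixture [([0.467, 0.142, 0.025], 0.71)]
strap_nose [([0.46, 0.167, 0.145], 0.56)]
bolt []
ratchet [([0.471, 0.188, 0.15], 0.88), ([0.641, -0.307, 0.094], 0.73)]
ratchet_grip [([0.462, 0.19, 0.147], 0.55), ([0.427, -0.336, 0.024], 0.34)]
direction_lever [([0.47, 0.2, 0.154], 0.57), ([0.591, 0.148, 0.095], 0.32)]
lever_thumb [([0.475, 0.203, 0.148], 0.5)]
hanger_arm [([0.584, 0.143, 0.102], 0.93)]
hook_face [([0.596, 0.144, 0.096], 0.81), ([0.53, 0.259, 0.036], 0.43)]
upright [([0.644, -0.303, 0.099], 0.74)]
top_seat [([0.642, -0.306, 0.099], 0.95)]
oil_bottle [([0.541, 0.021, 0.07], 0.68)]
layout_tin [([0.53, 0.26, 0.039], 0.67), ([0.469, 0.19, 0.146], 0.21)]
1.4
```

View pics/top0.png

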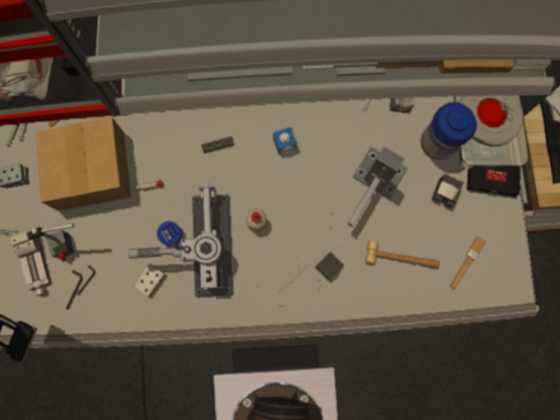

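View pics/side0.png

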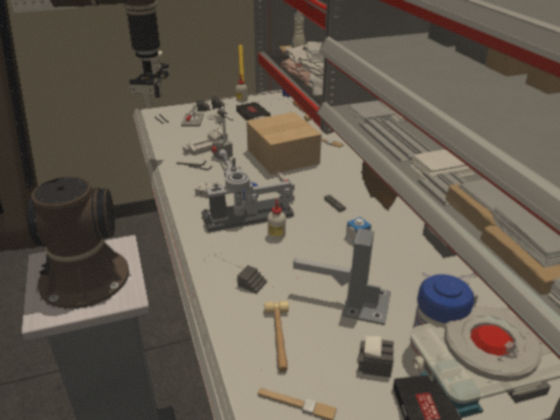

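Top: the bolt is at about (206,248), the handle runs left (+y) to (132,253), and the arm runs up to (207,188). The upright is at (380,165) with its arm pointing to lower left. I'll zoom in for more detail.

```bash
cat > h.py <<'E'
import numpy as np, cv2
from station import telemetry, eyes, recognise, trace
def cam(c):
    k=eyes.calibration(c); return k["mtx"],k["k1"],cv2.Rodrigues(np.array(k["rvec"]))[0],np.array(k["tvec"])
def px(c,P):
    M,k1,R,t=cam(c); d=np.array([k1,0,0,0,0.])
    return cv2.projectPoints(np.atleast_2d(np.array(P,float)),cv2.Rodrigues(R)[0],t,M,d)[0][:,0]
def w(c,p,z):
    M,k1,R,t=cam(c)
    u=cv2.undistortPoints(np.array(p,float).reshape(-1,1,2),M,np.array([k1,0,0,0,0.]))[:,0]
    o=-R.T@t; D=np.c_[u,np.ones(len(u))]@R
    return o+D*((np.array(z)-o[2])/D[:,2])[:,None]
def crop(im,x,y,ww,hh,s): return cv2.resize(im[y:y+hh,x:x+ww,::-1],None,fx=s,fy=s,interpolation=cv2.INTER_CUBIC)
E
python3 - <<'E'
from h import *
im=eyes.grab_frame("top"); s=eyes.grab_frame("side")
a=crop(im,120,175,130,130,3);a=cv2.resize(a,(400,300)) if 0 else a
def fit(im,x,y): return crop(im,x,y,100,75,4)
g=np.vstack([np.hstack([fit(im,160,215),fit(im,335,140)]),np.hstack([fit(s,195,160),crop(s,290,220,100,75*1,4)])])
cv2.imwrite("pics/z.png",g)
for n in["ratchet","hanger_arm","upright","fixture","direction_lever"]:
    for d in trace("top",n)[:2]:
        m=d["mask"].astype(np.uint8); r=cv2.minAreaRect(cv2.findNonZero(m)); print(n,round(d["conf"],2),m.sum(),cv2.boundingRect(m),r)
E
```

```text
ratchet 0.78 1424 (128, 233, 94, 31) ((174.5, 248.0), (30.0, 93.0), 90.0)
ratchet 0.46 101 (171, 243, 20, 10) ((180.49998474121094, 247.5), (19.539348602294922, 7.222716331481934), 8.746162414550781)
hanger_arm 0.77 334 (200, 185, 16, 47) ((209.83343505859375, 207.70083618164062), (46.26237106323242, 14.751059532165527), 82.69424438476562)
upright 0.76 2089 (348, 146, 59, 80) ((370.23077392578125, 187.15383911132812), (44.376014709472656, 86.53323364257812), 33.6900634765625)
fixture 0.65 4194 (128, 192, 105, 105) ((179.2068634033203, 245.08493041992188), (103.66966247558594, 103.00344848632812), 87.87889862060547)
direction_lever 0.63 420 (199, 183, 17, 49) ((207.0, 207.0), (48.0, 16.0), 90.0)
direction_lever 0.6 83 (171, 243, 19, 10) ((180.5029754638672, 246.2928924560547), (18.538461685180664, 6.307693004608154), 22.61986541748047)
```

View pics/z.png

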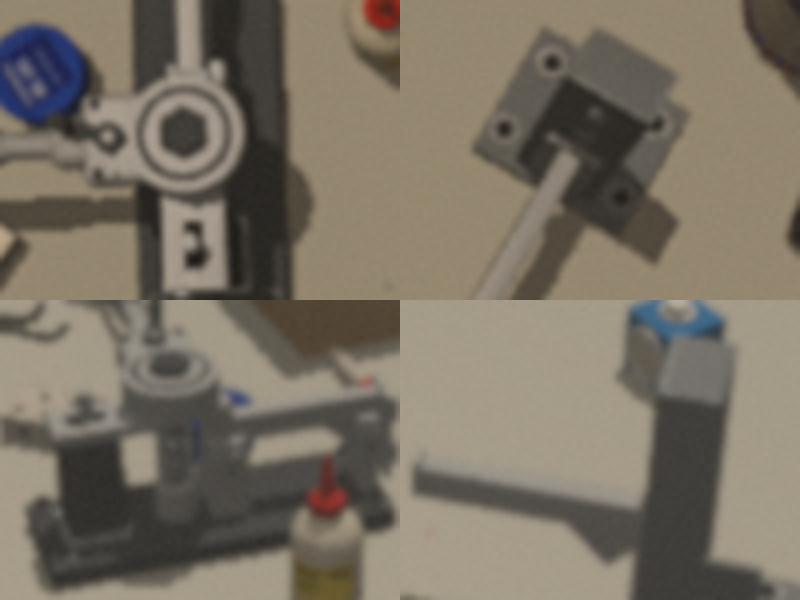

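Run:
```python
from h import *
np.set_printoptions(precision=4,suppress=True)
for c in("top","side"): M,k,R,t=cam(c); print(c,-R.T@t)
A=lambda x,y,x0,y0:(x/4+x0,y/4+y0)
print("bolt",w("top",[A(183,133,160,215)],[.152]), "side",w("side",[A(168,366-300,195,160)],[.152]))
print("thumb",w("top",[A(77,117,160,215)],[.169]),"pin",w("top",[A(110,137,160,215)],[.145]))
u=w("top",[A(x-400,y,335,140) for x,y in((562,80),(645,125),(678,75),(600,30))],[.205]*4)
print("up",u,(u[0]+u[1])/2,np.linalg.norm(u[0]-u[1]),np.linalg.norm(u[1]-u[2]))
s=w("side",[A(x-400,y-300,290,220) for x,y in((658,400),(722,405),(736,348),(675,338))],[.205]*4)
print("upside",s,np.linalg.norm(s[0]-s[1]),np.linalg.norm(s[3]-s[0]))
a=w("top",[A(x-400,y,335,140) for x,y in((571,150),(488,290))],[.1]*2);print("uparm",a,np.arctan2(*(a[0]-a[1])[1::-1]))
for n,z in(("ratchet",.135),("hanger_arm",.099),("fixture",.05)):
    m=trace("top",n)[0]["mask"]
    if n=="fixture":continue
    m=m.copy()
    if n=="ratchet": m[:,168:]=0
    v,u_=np.nonzero(m); P=w("top",np.c_[u_,v],[z]*len(u_))[:,:2]
    c=P.mean(0); U=np.linalg.svd(P-c,full_matrices=0)[2][0]; print(n,c,U,P.min(0),P.max(0))
```

```text
top [ 0.2878 -0.0161  1.4307]
side [ 0.1491 -1.1815  0.928 ]
bolt [[0.4668 0.1432 0.152 ]] side [[0.465  0.1403 0.152 ]]
thumb [[0.4778 0.2049 0.169 ]] pin [[0.4679 0.1891 0.145 ]]
up [[ 0.6485 -0.2799  0.205 ]
 [ 0.6175 -0.3277  0.205 ]
 [ 0.6478 -0.3518  0.205 ]
 [ 0.6789 -0.3068  0.205 ]] [ 0.633  -0.3038  0.205 ] 0.05697583132853466 0.03873849383962974
upside [[ 0.6157 -0.3353  0.205 ]
 [ 0.6479 -0.351   0.205 ]
 [ 0.6806 -0.3041  0.205 ]
 [ 0.6512 -0.2837  0.205 ]] 0.035838104958177366 0.06265662983723201
uparm [[ 0.6316 -0.3034  0.1   ]
 [ 0.5423 -0.2402  0.1   ]] -0.6164161815475189
ratchet [0.4669 0.2946] [ 0.0259 -0.9997] [0.4522 0.2418] [0.4793 0.341 ]
hanger_arm [0.5855 0.1417] [-1.      0.0082] [0.5177 0.1204] [0.6391 0.1593]
```

```bash
cat >> h.py <<'E'
def pose():
    s=telemetry.get_state(); return np.array(s["eef_pos"]),s["ee_rot"]
def plan(xyz,yaw,n,start=None):
    """constant row to repeat n times: shift in tool axes, then turn"""
    p,r=pose(); y0=r[2]
    if start is not None: p,y0=np.array(start[:3]),start[3]
    d=np.array(xyz)-p; dy=(yaw-y0+np.pi)%(2*np.pi)-np.pi; e=dy/n
    S=sum(np.array([[np.cos(a),np.sin(a)],[np.sin(a),-np.cos(a)]]) for a in y0+e*np.arange(n))
    ab=np.linalg.solve(S,d[:2]); row=[round(v,2) for v in (*(ab*1e3),-d[2]/n*1e3)]+[round(-e,4)]
    print("plan",n,row,"cur",np.round(p,4),np.round(r,3)); return row
E
python3 - <<'E'
from h import *
plan((.478,.206,.222),-np.pi/2,12)
plan((.478,.206,.222),-np.pi/2,16)
E
```

```text
plan 12 [np.float64(38.33), np.float64(6.81), np.float64(0.38), np.float64(0.0936)] cur [0.2922 0.6084 0.2265] [ 3.141 -0.    -0.448]
plan 16 [np.float64(28.81), np.float64(4.77), np.float64(0.28), np.float64(0.0702)] cur [0.2922 0.6084 0.2265] [ 3.141 -0.    -0.448]
```

Emit:
servo_tool([
  [[28.8,4.8,0.3,0.07],[28.8,4.8,0.3,0.07],[28.8,4.8,0.3,0.07],[28.8,4.8,0.3,0.07],[28.8,4.8,0.3,0.07],[28.8,4.8,0.3,0.07],[28.8,4.8,0.3,0.07],[28.8,4.8,0.3,0.07],[28.8,4.8,0.3,0.07],[28.8,4.8,0.3,0.07]],
], claw=0.27)

```text
t: 2.73
eef_pos: [0.4645, 0.3781, 0.2235]
ee_rot: [-3.141, -0.0, -1.151]
force: [0.8, -0.1, -0.2]
width: 0.0331
gripper_force: 0.0
```

Emit:
servo_tool([
  [[28.8,4.8,0.3,0.07],[28.8,4.8,0.3,0.07],[28.8,4.8,0.3,0.07],[28.8,4.8,0.3,0.07],[28.8,4.8,0.3,0.07],[28.8,4.8,0.3,0.07],[0,0,0,0],[0,0,0,0],[0,0,0,0],[0,0,0,0]],
])

```text
t: 3.57
eef_pos: [0.4784, 0.2068, 0.2219]
ee_rot: [-3.141, 0.0, -1.567]
force: [-0.2, -0.0, 0.1]
width: 0.0319
gripper_force: 0.0
```

Run:
```python
from h import *
plan((.478,.206,.152),-np.pi/2,5); print(telemetry.get_state())
```

```text
plan 5 [np.float64(0.16), np.float64(0.08), np.float64(13.97), np.float64(0.0008)] cur [0.4784 0.2068 0.2219] [-3.141  0.    -1.567]
{'t': 3.5667, 'q': array([ 7.84902450e-01,  1.07910631e-01, -3.30987605e-01,  2.86617591e-05,
       -1.13150179e+00, -7.80882483e-01]), 'qd': array([ 0.00569826,  0.00650804,  0.00132378,  0.00071611, -0.00011548,
       -0.00149188]), 'joint_efforts': array([-4.00862703e-01, -3.75995922e+01,  2.80762661e+01,  6.74272746e+00,
       -4.43374459e-02,  5.35299059e-04]), 'eef_pos': array([0.47840039, 0.20680066, 0.22186139]), 'ee_rot': array([-3.14129290e+00,  2.60532878e-04, -1.56676414e+00]), 'force': array([-0.22691758, -0.03054933,  0.05245251]), 'moment': array([ 0.04805022, -0.09042001, -0.02103817]), 'gripper_force': 0.0, 'width': 0.03186423546967839}
```

Emit:
servo_tool([
  [[0,0,14,0],[0,0,14,0],[0,0,14,0],[0,0,14,0],[0,0,14,0],[0,0,0,0],[0,6,0,0],[0,6,0,0],[0,4,0,0],[0,0,0,0]],
])

```text
t: 4.4
eef_pos: [0.4618, 0.2066, 0.1528]
ee_rot: [-3.14, 0.001, -1.567]
force: [0.3, 0.1, -0.6]
width: 0.032
gripper_force: 0.4
```

Emit:
servo_tool([
  [[0,5,0,0],[0,5,0,0],[0,5,0,0],[0,4,0,0],[0,0,0,0],[0,0,0,0],[0,-10,0,0],[0,-5,-15,0],[0,0,-30,0],[0,0,-30,0]],
])

```text
t: 5.23
eef_pos: [0.4583, 0.2054, 0.2266]
ee_rot: [3.139, -0.002, -1.568]
force: [0.6, 0.9, 0.9]
width: 0.032
gripper_force: 0.0
```

Run:
```python
from h import *
s=eyes.grab_frame("side"); im=eyes.grab_frame("top")
cv2.imwrite("pics/l1.png",np.hstack([crop(im,160,215,100,75,4),crop(s,195,160,100,75,4)]))
plan((.4665,.282,.222),-np.pi/2,4)
```

```text
plan 4 [np.float64(-18.64), np.float64(-1.4), np.float64(2.35), np.float64(0.0009)] cur [0.4611 0.2074 0.2314] [-3.135  0.004 -1.567]
```

View pics/l1.png

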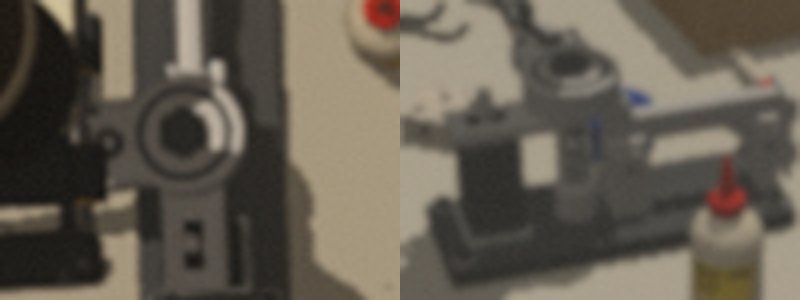

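The gripper hides the lever. I'll move over the handle and look again.

Emit:
servo_tool([
  [[-18.6,-1.4,2.3,0],[-18.6,-1.4,2.3,0],[-18.6,-1.4,2.3,0],[-18.6,-1.4,2.3,0],[0,0,0,0],[0,0,0,0],[0,0,0,0],[0,0,0,0],[0,0,0,0],[0,0,0,0]],
])

```text
t: 6.17
eef_pos: [0.4636, 0.2802, 0.2177]
ee_rot: [-3.141, 0.0, -1.568]
force: [0.6, 0.8, -0.1]
width: 0.0316
gripper_force: 0.0
```

Run:
```python
from h import *
s=eyes.grab_frame("side"); im=eyes.grab_frame("top")
cv2.imwrite("pics/l2.png",np.hstack([crop(im,150,215,80,75,5),crop(s,195,130,80,75,5)]))
print(recognise("side","lever_thumb")[:1],recognise("side","direction_lever")[:1],recognise("top","lever_thumb")[:1],px("side",[[.478,.206,.169],[.456,.206,.169]])-[195,130],px("top",[[.478,.206,.169],[.456,.206,.169]])-[150,215])
plan((.4665,.282,.122),-np.pi/2,5)
```

```text
[{'position': [0.4545, 0.2069, 0.1469], 'conf': 0.55}] [{'position': [0.4513, 0.2034, 0.1457], 'conf': 0.44}] [] [[40.35191258 30.73770386]
 [33.31123213 31.831929  ]] [[28.79249491 29.1802274 ]
 [29.064072   38.25001105]]
plan 5 [np.float64(-0.34), np.float64(-0.58), np.float64(19.15), np.float64(0.0005)] cur [0.4636 0.2803 0.2178] [-3.141  0.    -1.568]
```

View pics/l2.png

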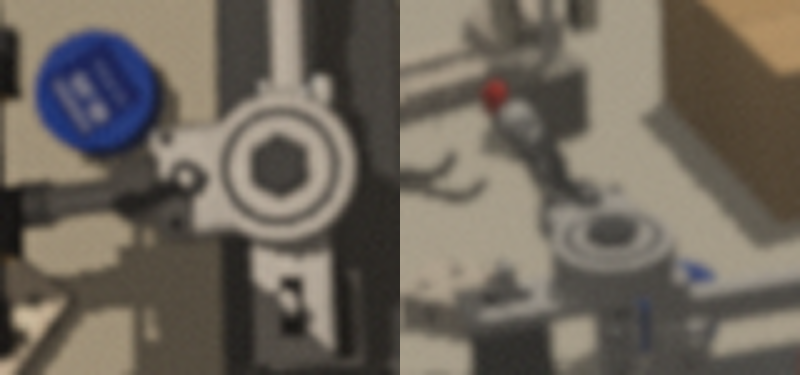

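The lever now runs from its pin at (187,180) in the crop to about (140,200). It leans toward -x, which is loosen. Next I straddle the handle and swing it clockwise.

Emit:
servo_tool([
  [[0,-0.6,19,0],[0,-0.6,19,0],[0,-0.6,19,0],[0,-0.6,19,0],[0,-0.6,19,0],[0,0,0,0],[0.3,-8.4,0,0.06],[0.3,-8.4,0,0.06],[0.3,-8.4,0,0.06],[0.3,-8.4,0,0.06]],
])

```text
t: 7.25
eef_pos: [0.4998, 0.2762, 0.1229]
ee_rot: [3.141, -0.0, -1.811]
force: [-0.9, 1.0, -1.3]
width: 0.0319
gripper_force: 0.6
```

Run:
```python
from h import *
p,r=pose(); th=r[2]+np.pi; b=np.array([.466,.142]); d=p[:2]-b; print(p,r,np.hypot(*d),np.arctan2(d[1],d[0]),th); s=telemetry.get_state();print(s["force"],s["moment"],s["gripper_force"],s["q"])
```

```text
[0.49980832 0.27617461 0.12294198] [ 3.14092348e+00 -4.90323296e-04 -1.81077536e+00] 0.13836844873232335 1.3239620222028108 1.3308172978451736
[-0.87100891  0.98885629 -1.33652101] [ 0.18060563  0.37685925 -0.00408803] 0.5738685093820095 [ 8.47092105e-01  2.79196331e-01 -3.58632180e-01 -4.53279279e-04
 -9.33713154e-01 -1.08680153e+00]
```

Emit:
servo_tool([
  [[1,-16.6,0,0.12],[1,-16.6,0,0.12],[1,-16.6,0,0.12],[1,-16.6,0,0.12],[1,-16.6,0,0.12],[1,-16.6,0,0.12],[1,-16.6,0,0.12],[1,-16.6,0,0.12],[1,-16.6,0,0.12],[1,-16.6,0,0.12]],
])

```text
t: 8.08
eef_pos: [0.6049, 0.1594, 0.123]
ee_rot: [3.141, -0.0, -3.014]
force: [-1.4, 1.5, 0.3]
width: 0.0321
gripper_force: 0.6
```

Emit:
servo_tool([
  [[1,-16.6,0,0.12],[1,-16.6,0,0.12],[1,-16.6,0,0.12],[1,-16.6,0,0.12],[0,0,0,0],[1,16.6,0,-0.12],[1,16.6,0,-0.12],[1,16.6,0,-0.12],[1,16.6,0,-0.12],[1,16.6,0,-0.12]],
])

```text
t: 8.92
eef_pos: [0.6034, 0.1763, 0.1238]
ee_rot: [-3.14, 0.002, -2.88]
force: [6.4, -5.0, -0.0]
width: 0.0321
gripper_force: 3.5
```

Run:
```python
from h import *
p,r=pose(); th=r[2]+np.pi; b=np.array([.466,.142]); d=p[:2]-b; print(p,r,np.hypot(*d),np.arctan2(d[1],d[0]),th); s=telemetry.get_state();print(s["force"],s["moment"],s["gripper_force"],s["q"])
```

```text
[0.60341698 0.17630179 0.12381987] [-3.13962281e+00  2.38209793e-03 -2.87967370e+00] 0.14163347025612455 0.2446193240851691 0.2619189494418892
[ 6.42947862 -4.9887632  -0.04380018] [-2.12922492 -2.34559787  0.01566376] 3.4618569910526276 [ 0.59597144  0.36278815 -0.23231295  0.00319391 -0.97409304 -1.90664377]
```

Emit:
servo_tool([
  [[1,16.6,-0.2,-0.12],[1,16.6,-0.2,-0.12],[1,16.6,-0.2,-0.12],[1,16.6,-0.2,-0.12],[1,16.6,-0.2,-0.12],[1,16.6,-0.2,-0.12],[1,16.6,-0.2,-0.12],[1,16.6,-0.2,-0.12],[1,16.6,-0.2,-0.12],[1,16.6,-0.2,-0.12]],
])

```text
t: 9.75
eef_pos: [0.4854, 0.2822, 0.1262]
ee_rot: [-3.137, 0.004, -1.678]
force: [7.3, 3.4, -3.2]
width: 0.032
gripper_force: 3.5
```

Emit:
servo_tool([
  [[1,16.6,-0.2,-0.12],[1,16.6,-0.2,-0.12],[1,16.6,-0.2,-0.12],[1,16.6,-0.2,-0.12],[1,16.6,-0.2,-0.12],[1,16.6,-0.2,-0.12],[1,16.6,-0.2,-0.12],[0,0,0,0],[0,0,0,0],[0,0,0,0]],
])

```text
t: 10.58
eef_pos: [0.3766, 0.247, 0.127]
ee_rot: [-3.139, 0.0, -0.85]
force: [1.8, 2.6, 2.5]
width: 0.0323
gripper_force: 1.6
```

Run:
```python
from h import *
p,r=pose(); th=r[2]+np.pi; b=np.array([.466,.142]); d=p[:2]-b; print(p,r,np.hypot(*d),np.arctan2(d[1],d[0]),th); s=telemetry.get_state();print(s["force"],s["moment"],s["gripper_force"],s["q"])
```

```text
[0.3766027  0.24704022 0.1270323 ] [-3.13895397e+00  2.32497042e-04 -8.49545236e-01] 0.13793232090323063 2.2759152305626476 2.292047417578838
[1.83684047 2.55080951 2.52331058] [ 1.25748943 -0.63832025 -0.01222487] 1.6338128596544266 [ 1.02097361e+00  7.90949834e-02 -6.06593314e-01  7.21120982e-04
 -8.82518469e-01 -3.00180168e-01]
```

Emit:
servo_tool([
  [[1,-16.6,0,0.12],[1,-16.6,0,0.12],[1,-16.6,0,0.12],[1,-16.6,0,0.12],[1,-16.6,0,0.12],[1,-16.6,0,0.12],[1,-16.6,0,0.12],[1,-16.6,0,0.12],[1,-16.6,0,0.12],[1,-16.6,0,0.12]],
])

```text
t: 11.42
eef_pos: [0.5317, 0.264, 0.1248]
ee_rot: [3.14, -0.003, -2.056]
force: [-1.9, 1.1, 1.1]
width: 0.0321
gripper_force: 0.6
```

Emit:
servo_tool([
  [[1,-16.6,0,0.12],[1,-16.6,0,0.12],[1,-16.6,0,0.12],[1,-16.6,0,0.12],[1,-16.6,0,0.12],[1,-16.6,0,0.12],[1,-16.6,0,0.12],[1,-16.6,0,0.12],[1,-16.6,0,0.12],[0,0,0,0]],
])

```text
t: 12.25
eef_pos: [0.6055, 0.1402, 0.1246]
ee_rot: [-3.139, -0.004, -3.139]
force: [0.1, 0.8, -1.3]
width: 0.032
gripper_force: 0.0
```

Emit:
servo_tool([
  [[1,16.6,-0.2,-0.12],[1,16.6,-0.2,-0.12],[1,16.6,-0.2,-0.12],[1,16.6,-0.2,-0.12],[1,16.6,-0.2,-0.12],[1,16.6,-0.2,-0.12],[1,16.6,-0.2,-0.12],[1,16.6,-0.2,-0.12],[1,16.6,-0.2,-0.12],[1,16.6,-0.2,-0.12]],
])

```text
t: 13.08
eef_pos: [0.5169, 0.2724, 0.1274]
ee_rot: [-3.14, -0.0, -1.921]
force: [7.6, 0.1, -4.4]
width: 0.0318
gripper_force: 3.5
```

Emit:
servo_tool([
  [[1,16.6,-0.2,-0.12],[1,16.6,-0.2,-0.12],[1,16.6,-0.2,-0.12],[1,16.6,-0.2,-0.12],[1,16.6,-0.2,-0.12],[1,16.6,-0.2,-0.12],[1,16.6,-0.2,-0.12],[1,16.6,-0.2,-0.12],[1,16.6,-0.2,-0.12],[0,-4,0,0]],
])

```text
t: 13.92
eef_pos: [0.3771, 0.2468, 0.1298]
ee_rot: [3.141, -0.0, -0.842]
force: [1.2, -0.1, -0.6]
width: 0.0314
gripper_force: 0.9
```

Run:
```python
from h import *
p,r=pose(); b=np.array([.466,.142]); d=p[:2]-b; print(p,r,np.hypot(*d),np.arctan2(d[1],d[0])); s=telemetry.get_state();print(s["force"],s["gripper_force"],s["q"])
```

```text
[0.37709331 0.24681919 0.12978881] [ 3.14078823e+00 -4.30696200e-05 -8.41885990e-01] 0.13744621203331173 2.2742392353747505
[ 1.24355659 -0.05085159 -0.6393554 ] 0.8672328852117062 [ 1.01897282e+00  7.82957461e-02 -5.99438952e-01 -2.42217361e-04
 -8.93844783e-01 -2.89910692e-01]
```

Emit:
servo_tool([
  [[0,0,-20,0],[0,0,-35,0],[0,0,-35,0],[0,0,0,0],[0,0,0,0],[0,0,0,0],[0,0,0,0],[0,0,0,0],[0,0,0,0],[0,0,0,0]],
])

```text
t: 14.75
eef_pos: [0.3783, 0.2478, 0.2191]
ee_rot: [3.14, -0.0, -0.848]
force: [0.3, -0.5, 0.4]
width: 0.032
gripper_force: 0.0
```

Run:
```python
from h import *
plan((.559,.142,.20),0,8)
```

```text
plan 8 [np.float64(26.92), np.float64(1.43), np.float64(2.39), np.float64(-0.106)] cur [0.3783 0.2478 0.2191] [ 3.14  -0.    -0.848]
```

Emit:
servo_tool([
  [[26.9,1.4,2.4,-0.106],[26.9,1.4,2.4,-0.106],[26.9,1.4,2.4,-0.106],[26.9,1.4,2.4,-0.106],[26.9,1.4,2.4,-0.106],[26.9,1.4,2.4,-0.106],[26.9,1.4,2.4,-0.106],[26.9,1.4,2.4,-0.106],[0,0,0,0],[0,0,0,0]],
], claw=-0.36)

```text
t: 15.58
eef_pos: [0.5597, 0.1418, 0.1991]
ee_rot: [3.14, 0.002, -0.002]
force: [0.4, 0.0, 0.1]
width: 0.0595
gripper_force: 0.0
```

Run:
```python
from h import *
plan((.559,.142,.073),0,5)
im=eyes.grab_frame("side"); print(recognise("side","bolt")[:1],recognise("side","direction_lever")[:1],recognise("side","oil_bottle")[:1])
import collections
from h import trace
im=eyes.grab_frame("top")
cv2.imwrite("pics/b.png",crop(im,120,180,160,120,5))
```

```text
plan 5 [np.float64(-0.13), np.float64(-0.04), np.float64(25.23), np.float64(-0.0004)] cur [0.5597 0.1418 0.1991] [ 3.14e+00  2.00e-03 -2.00e-03]
[{'position': [0.4641, 0.14, 0.1034], 'conf': 0.48}] [{'position': [0.417, 0.1908, 0.1567], 'conf': 0.6}] [{'position': [0.5451, 0.0002, 0.0597], 'conf': 0.85}]
```

View pics/b.png

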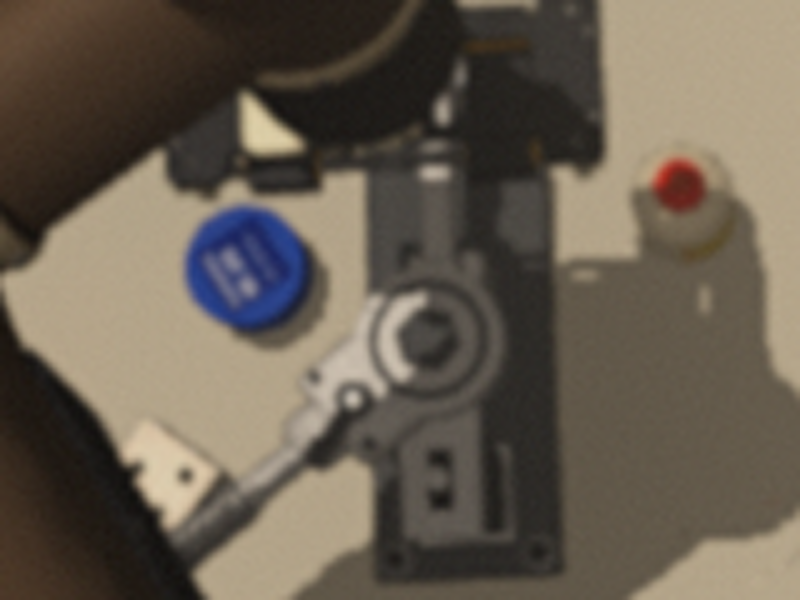

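The handle sits at about 2.29 rad and the lever leans counter-clockwise of it, so it is still on loosen. The bottle and tin haven't moved. Now I grip the arm.

Emit:
servo_tool([
  [[0,0,25.2,0],[0,0,25.2,0],[0,0,25.2,0],[0,0,25.2,0],[0,0,25.2,0],[0,0,0,0],[0,0,0,0],[0,0,0,0],[0,0,0,0],[0,0,0,0]],
])

```text
t: 16.67
eef_pos: [0.56, 0.1432, 0.0764]
ee_rot: [-3.14, -0.003, 0.0]
force: [-0.6, -0.8, 1.0]
width: 0.0598
gripper_force: 0.0
```

Emit:
servo_tool([
  [[0,0,0,0],[0,0,0,0],[0,0,0,0],[0,0,0,0],[0,0,0,0],[0,0,0,0],[0,0,0,0],[0,0,0,0],[0,0,0,0],[0,0,0,0]],
], claw=1, grip_force=45)

```text
t: 17.5
eef_pos: [0.5593, 0.1431, 0.0746]
ee_rot: [-3.141, -0.001, 0.0]
force: [0.4, 4.3, -0.7]
width: 0.016
gripper_force: 45.0
```

Emit:
servo_tool([
  [[0,0,-1,0],[2,0,0,0],[5,0,0,0],[6,0,0,0],[8,0,0,0],[8,0,0,0],[8,0,0,0],[8,0,0,0],[0,0,0,0],[0,0,0,0]],
])

```text
t: 18.33
eef_pos: [0.6003, 0.1425, 0.0746]
ee_rot: [3.141, 0.007, -0.0]
force: [-13.2, 8.2, 5.4]
width: 0.0155
gripper_force: 54.1
```

Run:
```python
from h import *
s=telemetry.get_state(); print(s["force"],s["moment"],s["q"]); plan((.605,.143,.26),0,5)
im=eyes.grab_frame("side"); print(recognise("side","hanger_arm")[:2],recognise("side","hook_face")[:1],recognise("side","bolt")[:1])
```

```text
[-13.22980508   8.15454252   5.4122344 ] [2.95298932 4.78120883 0.04255192] [ 0.54740943  0.40221252 -0.29928954 -0.00358515 -0.87566607  1.0254937 ]
plan 5 [np.float64(0.94), np.float64(-0.1), np.float64(-37.07), np.float64(-0.0)] cur [0.6003 0.1425 0.0746] [ 3.141  0.007 -0.   ]
[{'position': [0.4337, 0.1436, 0.1423], 'conf': 0.71}, {'position': [0.6385, 0.1326, 0.0835], 'conf': 0.63}] [{'position': [0.6411, 0.1386, 0.0811], 'conf': 0.57}] [{'position': [0.4641, 0.1359, 0.1019], 'conf': 0.7}]
```

The fingers reached the far rest at x≈.609, which explains the 13 N. The arm is drawn about 40 mm. I'll back off slightly and lift.

Emit:
servo_tool([
  [[-4,0,0,0],[-3,0,-4,0],[0,0,-8,0],[0,0,-15,0],[0,0,-25,0],[0,0,-30,0],[0,0,-35,0],[0,0,-35,0],[0,0,-35,0],[0,0,0,0]],
])

```text
t: 19.37
eef_pos: [0.6001, 0.1422, 0.2715]
ee_rot: [-3.139, -0.011, 0.001]
force: [2.1, 1.0, -1.4]
width: 0.0159
gripper_force: 45.0
```

Run:
```python
from h import *
s=telemetry.get_state(); print(s["force"],s["moment"],s["width"])
yaw=-.6; u=np.array([np.cos(yaw),np.sin(yaw)]); seat=np.array([.633,-.306])
t=seat-u*(.0767+.06); print(t)
plan((*t,.26),yaw,16)
```

```text
[ 2.0675484   0.95312971 -1.36286623] [ 0.08456259 -0.37127925  0.03634399] 0.01591009943726689
[ 0.52017662 -0.22881337]
plan 16 [np.float64(1.66), np.float64(24.02), np.float64(0.72), np.float64(0.0375)] cur [0.6001 0.1422 0.2715] [-3.139e+00 -1.100e-02  1.000e-03]
```

Emit:
servo_tool([
  [[1.7,24,0.7,0.0375],[1.7,24,0.7,0.0375],[1.7,24,0.7,0.0375],[1.7,24,0.7,0.0375],[1.7,24,0.7,0.0375],[1.7,24,0.7,0.0375],[1.7,24,0.7,0.0375],[1.7,24,0.7,0.0375],[1.7,24,0.7,0.0375],[1.7,24,0.7,0.0375]],
])

```text
t: 20.2
eef_pos: [0.5725, -0.0975, 0.2555]
ee_rot: [3.14, 0.001, -0.377]
force: [1.1, 0.6, -3.0]
width: 0.0154
gripper_force: 45.0
```

Emit:
servo_tool([
  [[1.7,24,0.7,0.0375],[1.7,24,0.7,0.0375],[1.7,24,0.7,0.0375],[1.7,24,0.7,0.0375],[1.7,24,0.7,0.0375],[1.7,24,0.7,0.0375],[0,0,0,0],[0,0,0,0],[0,0,0,0],[0,0,0,0]],
])

```text
t: 21.03
eef_pos: [0.5178, -0.2281, 0.2514]
ee_rot: [3.141, 0.0, -0.599]
force: [0.3, -1.2, -4.6]
width: 0.0155
gripper_force: 45.0
```

Run:
```python
from h import *
s=telemetry.get_state(); print(s["eef_pos"],s["ee_rot"],s["force"],s["moment"])
# wireframe overlay
def box(o,yaw,x,y,z):
    c,si=np.cos(yaw),np.sin(yaw); P=np.array([[a,b,d] for a in x for b in y for d in z])
    Q=P@np.array([[c,si,0],[-si,c,0],[0,0,1]])+o
    return [(Q[i],Q[j]) for i in range(8) for j in range(i) if bin(i^j).count("1")==1]
p,r=pose(); yw=r[2]; u=np.array([np.cos(yw),np.sin(yw),0])
arm=p+u*.0067+[0,0,.087-.0746]
sea=np.array([.633,-.306,0])
E=[]
E+= [(e,(0,255,0)) for e in box(arm,yw,(-.078,.065),(-.008,.008),(-.012,.012))+box(arm,yw,(.065,.07),(-.02,.02),(-.061,.014))+box(arm,yw,(.07,.081),(-.004,.004),(-.02,0))]
E+= [(e,(0,0,255)) for e in box(sea,-.6,(0,.038),(-.03,.03),(.008,.205))+box(sea+[0,0,.088],-.6,(-.148,-.005),(-.008,.008),(-.012,.012))]
out=[]
for c,x,y in(("top",320,130),("side",285,190)):
    g=eyes.grab_frame(c); np.save(f"{c}.npy",g); im=crop(g,x,y,100,130,4).copy()
    for e,col in E:
        q=(px(c,e)-[x,y])*4+2; cv2.line(im,*[tuple(int(v) for v in k) for k in q],col,1)
    out.append(im)
cv2.imwrite("pics/w1.png",np.hstack(out))
```

```text
[ 0.51782794 -0.22813706  0.25142216] [ 3.14134321e+00  2.17163951e-04 -5.99278348e-01] [ 0.26906659 -1.21465406 -4.61962592] [ 0.03391645  0.0185021  -0.00708368]
```

View pics/w1.png

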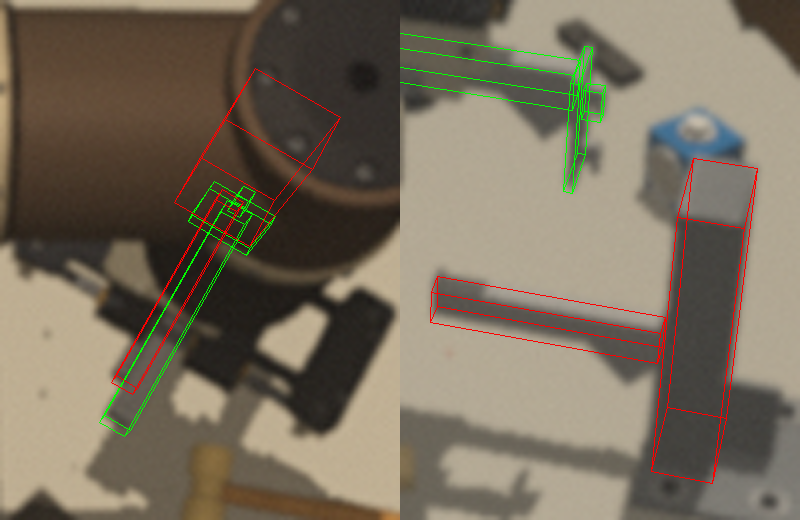

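The wireframes sit well on the side view, both the upright and the held arm. Next I measure lateral offsets in the top view numerically from profiles across both arms.

```bash
cat > prof.py <<'E'
from h import *
from scipy.ndimage import map_coordinates
def edges(img,c,o,yaw,xs,z,half=.008,rng=.008):
    """lateral offset and width of bright bar: sample profile across, on surface z, per station"""
    g=cv2.cvtColor(img,cv2.COLOR_RGB2GRAY).astype(float)
    u=np.array([np.cos(yaw),np.sin(yaw)]); n=np.array([-u[1],u[0]])
    s=np.arange(-.022,.0221,.0005); res=[]
    for x in xs:
        P=np.array([[*(o[:2]+u*x+n*k),z] for k in s]); q=px(c,P)
        v=map_coordinates(g,[q[:,1],q[:,0]],order=1); res.append(v)
    return s,np.array(res)
E
python3 - <<'E'
from prof import *
np.set_printoptions(precision=0,suppress=True,linewidth=200)
t0=cv2.imread("pics/top0.png")[:,:,::-1].copy(); t1=np.load("top.npy")
sea=np.array([.633,-.306])
s,a=edges(t0,"top",sea,-.6,np.linspace(-.14,-.03,6),.1)
p,r=pose(); yw=r[2]; u=np.array([np.cos(yw),np.sin(yw)]); arm=p[:2]+u*.0067
s,b=edges(t1,"top",arm,yw,np.linspace(-.07,-.03,5),p[2]+.0124+.012)
print(s[::4]*1e3); print(a[:,::4]);print(b[:,::4])
E
```

```text
[-22. -20. -18. -16. -14. -12. -10.  -8.  -6.  -4.  -2.   0.   2.   4.   6.   8.  10.  12.  14.  16.  18.  20.  22.]
[[ 76.  75.  76.  76.  78.  87. 106. 121. 126. 127. 126. 127. 132. 136. 138. 137. 128. 126. 131. 136. 137. 137. 137.]
 [ 75.  76.  75.  75.  79.  90. 111. 121. 124. 125. 129. 133. 136. 139. 141. 136. 128. 126. 133. 137. 137. 136. 136.]
 [ 76.  75.  76.  74.  76.  88. 104. 115. 117. 123. 129. 134. 136. 138. 138. 130. 123. 123. 130. 135. 136. 137. 138.]
 [ 75.  75.  74.  74.  79.  93. 110. 121. 121. 124. 129. 132. 135. 139. 137. 130. 125. 128. 133. 135. 137. 137. 136.]
 [ 74.  74.  75.  75.  75.  74.  76.  85. 102. 117. 129. 132. 134. 135. 131. 124. 120. 126. 132. 136. 138. 137. 137.]
 [ 52.  52.  51.  51.  50.  50.  55.  66.  93. 114. 129. 132. 134. 134. 126. 108.  83.  62.  55.  56.  64.  69.  73.]]
[[ 96.  96.  96.  96.  96.  96.  95.  94.  93.  93.  91.  92.  93.  92.  99. 124. 155. 173. 176. 176. 175. 175. 176.]
 [ 95.  95.  96.  97.  96.  95.  92.  91.  91.  91.  92.  93.  94.  94. 101. 119. 144. 156. 165. 169. 173. 176. 176.]
 [161. 141. 113.  97.  96.  95.  95.  91.  92.  92.  92.  92.  94.  92.  88.  84.  89.  92. 103. 130. 161. 175. 176.]
 [169. 151. 124. 103.  96.  95.  93.  90.  90.  92.  92.  93.  95.  91.  86.  83.  87.  92. 106. 132. 164. 173. 176.]
 [ 56.  51.  47.  57.  73.  90.  94.  92.  91.  92.  95.  94.  94.  92.  86.  72.  56.  44.  44.  50.  59.  63.  62.]]
```

```bash
cat >> h.py <<'E'
YAW=-.61; U=np.array([np.cos(YAW),np.sin(YAW)]); SEAT=np.array([.6334,-.3054])
def rel():
    p,r=pose(); d=p[:2]-SEAT; return "along %.1f lat %.1f armz %.1f yaw %.3f"%((d@U+.0767)*1e3,(d@[-U[1],U[0]])*1e3,(p[2]+.0124)*1e3,r[2]-YAW)
E
python3 - <<'E'
from h import *
print(rel()); t=SEAT-U*(.0767+.030); plan((*t,.1676),YAW,6)
E
```

```text
along -62.2 lat -2.5 armz 263.8 yaw 0.011
plan 6 [np.float64(5.38), np.float64(-0.38), np.float64(13.96), np.float64(0.0019)] cur [ 0.5181 -0.2278  0.2514] [ 3.141  0.    -0.599]
```

Emit:
servo_tool([
  [[5.4,-0.4,14,0.002],[5.4,-0.4,14,0.002],[5.4,-0.4,14,0.002],[5.4,-0.4,14,0.002],[5.4,-0.4,14,0.002],[5.4,-0.4,14,0.002],[0,0,0,0],[0,0,0,0],[0,0,0,0],[0,0,0,0]],
])

```text
t: 21.97
eef_pos: [0.5464, -0.2447, 0.1686]
ee_rot: [-3.141, -0.002, -0.611]
force: [0.0, 0.2, -3.4]
width: 0.016
gripper_force: 45.0
```

Run:
```python
from h import *
print(rel(),telemetry.get_state()["force"])
g=eyes.grab_frame("side");t=eyes.grab_frame("top")
cv2.imwrite("pics/a1.png",np.hstack([crop(g,320,200,80,100,5),crop(t,330,150,80,100,5)]))
p,r=pose(); u=np.array([*U,0]); S=np.array([*SEAT,.168])
print((px("side",[S,p+u*.0767+[0,0,.0264],p+u*.0767+[0,0,-.0486],S+[0,0,.037]])-[320,200])*5)
```

```text
along -29.4 lat -0.0 armz 181.0 yaw -0.001 [ 0.00530969  0.23721104 -3.38436578]
[[172.99200027 243.91598763]
 [115.0545169  187.58166376]
 [104.31563752 312.47554939]
 [179.499874   180.51804174]]
```

View pics/a1.png

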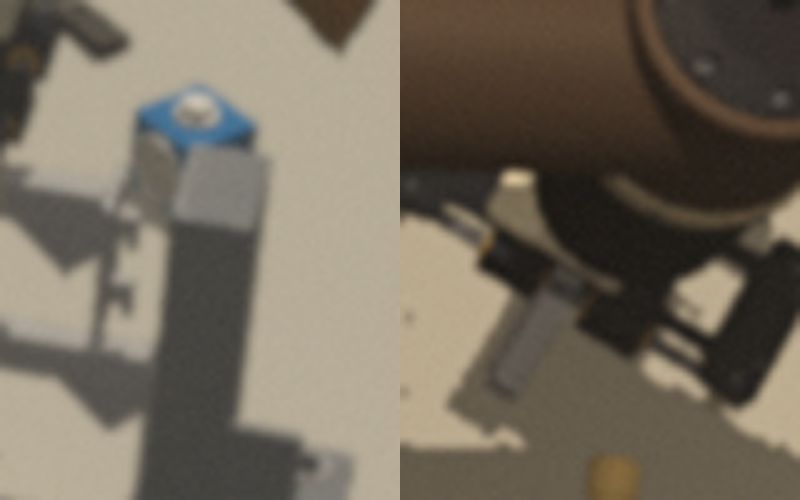

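The hooks, at (132,230) and (125,295) in the crop, are level with the upper slots, and the plate is parallel to the face. I'll push in gently.

Emit:
servo_tool([
  [[4,0,0,0],[4,0,0,0],[4,0,0,0],[3,0,0,0],[3,0,0,0],[2,0,0,0],[2,0,0,0],[2,0,0,0],[0,0,0,0],[0,0,0,0]],
])

```text
t: 22.9
eef_pos: [0.5655, -0.2586, 0.1672]
ee_rot: [3.142, 0.0, -0.612]
force: [0.6, -0.2, -3.0]
width: 0.0155
gripper_force: 45.0
```

Run:
```python
from h import *
s=telemetry.get_state(); print(rel(),s["force"],s["moment"])
```

```text
along -5.7 lat -0.5 armz 179.6 yaw -0.002 [ 0.56566473 -0.2128184  -2.99977341] [0.07564906 0.02915445 0.02105886]
```

The hook tips are in the slots with no contact force.

Emit:
servo_tool([
  [[2,0,0,0],[2,0,0,0],[1,0,0,0],[1,0,0,0],[0.5,0,0,0],[0.5,0,0,0],[0.5,0,0,0],[0.5,0,0,0],[0,0,0,0],[0,0,0,0]],
])

```text
t: 23.73
eef_pos: [0.5688, -0.2611, 0.1672]
ee_rot: [3.141, 0.007, -0.612]
force: [-12.2, 13.1, 6.3]
width: 0.0158
gripper_force: 45.0
```

Run:
```python
from h import *
s=telemetry.get_state(); print(rel(),s["force"],s["moment"])
```

```text
along -1.7 lat -0.7 armz 179.6 yaw -0.002 [-12.21916277  13.11328328   6.31014336] [4.39490133 4.30595394 0.00549143]
```

Contact: the plate has met the face. I ease off slightly and push down.

Emit:
servo_tool([
  [[-1,0,0,0],[-1,0,1,0],[0,0,2,0],[0,0,2,0],[0,0,2,0],[0,0,2,0],[0,0,1,0],[0,0,0,0],[0,0,0,0],[0,0,0,0]],
])

```text
t: 24.57
eef_pos: [0.5686, -0.2613, 0.1571]
ee_rot: [3.141, 0.004, -0.612]
force: [-7.3, 5.2, 1.1]
width: 0.0158
gripper_force: 45.0
```

Run:
```python
from h import *
s=telemetry.get_state(); print(rel(),s["force"],s["moment"])
```

```text
along -1.6 lat -0.9 armz 169.5 yaw -0.002 [-7.34555506  5.19435607  1.07676986] [ 1.60062684  2.25947913 -0.01988378]
```

Emit:
servo_tool([
  [[0,0,1,0],[0,0,1,0],[0,0,1,0],[0,0,0.5,0],[0,0,0.5,0],[0,0,0,0],[0,0,0,0],[0,0,0,0],[0,0,0,0],[0,0,0,0]],
])

```text
t: 25.4
eef_pos: [0.5685, -0.2612, 0.1552]
ee_rot: [3.141, 0.003, -0.611]
force: [-11.5, 9.7, 14.4]
width: 0.0157
gripper_force: 45.0
```

Run:
```python
from h import *
s=telemetry.get_state(); print(rel(),s["force"],s["moment"])
```

```text
along -1.8 lat -1.0 armz 167.6 yaw -0.001 [-11.52359175   9.69008807  14.39660645] [3.22590971 4.19843006 0.08450594]
```

Seated at 167.6 mm against an estimated 168, with firm vertical contact. Release and retreat upward.

Emit:
servo_tool([
  [[0,0,0,0],[0,0,0,0],[0,0,0,0],[0,0,0,0],[0,0,0,0],[0,0,0,0],[0,0,0,0],[0,0,0,0],[0,0,0,0],[0,0,0,0]],
], claw=-0.3)

```text
t: 26.23
eef_pos: [0.5705, -0.2621, 0.1533]
ee_rot: [-3.142, -0.0, -0.612]
force: [-0.3, 0.4, -0.0]
width: 0.0566
gripper_force: 0.0
```

Emit:
servo_tool([
  [[0,0,-5,0],[0,0,-10,0],[0,0,-20,0],[0,0,-30,0],[-10,0,-30,0],[-25,0,-20,0],[-30,0,0,0],[-30,0,0,0],[0,35,0,0],[0,35,0,0]],
])

```text
t: 27.07
eef_pos: [0.4522, -0.2634, 0.2705]
ee_rot: [-3.14, -0.003, -0.607]
force: [1.2, -1.9, 0.5]
width: 0.057
gripper_force: 0.0
```

Emit:
servo_tool([
  [[0,-35,0,0],[0,-35,0,0],[0,-35,0,0],[0,-35,0,0],[0,-35,0,0],[0,-35,0,0],[0,-35,0,0],[0,-35,0,0],[0,0,0,0],[0,0,0,0]],
])

```text
t: 27.9
eef_pos: [0.6141, -0.034, 0.2687]
ee_rot: [3.141, -0.0, -0.609]
force: [0.1, -0.1, -0.3]
width: 0.0568
gripper_force: 0.0
```

Run:
```python
from h import *
g=eyes.grab_frame("side");t=eyes.grab_frame("top")
for im,c in((g,"side"),(t,"top")): print(c,[(np.round(d["position"],3),round(d["conf"],2)) for n in("hanger_arm","direction_lever") for d in recognise(c,n)[:2]])
S=np.array([*SEAT,.168]); u=np.array([*U,0])
out=[]
for im,c,x,y in((g,"side",290,200),(t,"top",335,140)):
    o=crop(im,x,y,80,100,5).copy()
    for a,z in((.148,.012),(.148,-.012)):
        q=(px(c,[S-u*a+[0,0,z],S-u*.005+[0,0,z]])-[x,y])*5+2
        cv2.line(o,*[tuple(int(v) for v in k) for k in q],(0,0,255),1)
    out.append(o)
cv2.imwrite("pics/f1.png",np.hstack(out)); print(telemetry.get_state()["t"])
```

```text
side [(array([ 0.583, -0.278,  0.168]), 0.63), (array([0.418, 0.19 , 0.154]), 0.59)]
top [(array([ 0.579, -0.269,  0.176]), 0.72)]
28.2
```

View pics/f1.png

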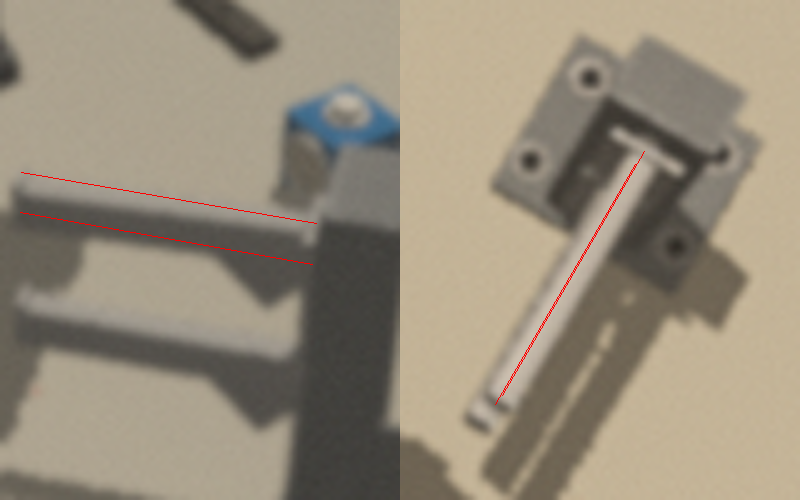

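The arm hangs parallel to the lower one, from (20,180) to (310,235) in the side crop. Its plate is against the upright and the gripper is clear. Handing in.

```bash
python3 -c "
from station import ticket
print(ticket.job_done())"
```

```text
the job is handed in; nothing more can be done
None
```

I handed the job in at about 28 s, with no verdict returned: the lever is on loosen, the bolt is backed off an estimated 4 rad, and the hanger arm is released and seated in the upright's top two slots, going by the contact forces and the last pictures.

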